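Close and lock the battery hatch of the office backup unit

ROBOT

A 7-joint arm with a two-finger parallel gripper is mounted at the origin on the work surface. World frame = base frame: x ahead of the robot, y to its left, z up, the work surface at z = 0. Lengths are in m, angles in rad, forces in N, time in s.
With the tool pointing down it reaches from about 0.425 to 0.925 m from the base axis. Payload 6.8 kg.
Tool frame: the origin (TCP) lies midway between the tips of the shut fingers; the grasp point (between the pads) lies 19 mm behind it (r.grip_point_offset is the distance from the TCP to the grasp point, in m); x points along the fingers, z is the direction in which the jaws open and shut, and the axes are right-handed (so a half turn about x gives the same grasp; the last joint's range is limited). The gripper opens to 85 mm and grips with 20 to 120 N. Pads are 22 mm wide; open, the fingers measure 114 mm over their backs; the gripper's body (76 mm by 85 mm) begins 54 mm behind the grasp point. The pads swing forward as they close: fully open they stand 13 mm farther back than shut.
Start: joints at [-1.218, 0.477, 0.022, 1.555, -0.011, 1.109, -0.083], TCP at [0.3, 0.605, 0.231] pointing down, gripper open.
Joint ranges: [-2.96, 2.96], [-0.34, 2.1], [-1.41, 1.46], [0.24, 2.44], [-1.37, 4.51], [0.17, 1.92], [-2.96, 2.96]. Speed limits (rad/s): [2.39, 2.39, 3.14, 3.14, 3.14, 3.14, 3.14].

INTERFACE

Orientations are given as a rotation vector (axis times angle).
In Python, from bench import r gives the robot as it stands.
- The arm moves only by the tool servo_tool, never from a script. Its argument "steps" is a list of rows, each an object of numbers: "tx", "ty", "tz": the shift along the tool's x, y, z normalised to -1 to 1, where 1 is 0.05 m; "ax", "ay", "az": the turn, a rotation vector about the tool's x, y, z normalised to -1 to 1, where 1 is 6 degrees. In form: [{"tx": .., "ty": .., "tz": .., "ax": .., "ay": .., "az": ..}, ...]. A call has 1 to 12 rows; each row shifts and turns the commanded pose from where the row before left it, along the tool's axes as they then stand; what a row does not reach is not made up. A row lasts 1/8 s, in which the tool goes at most 62.5 mm and 10.7 degrees, less where a joint would pass 70% of its speed; a pose out of reach is approached as far as the arm can. A call with a number of a shift or a turn outside -1 to 1 is refused whole. A call with a gripper value outside its range is refused whole. "grip" is the closure in counts, from 0 (fully open) to 255 (shut), set as the call begins (left out, the last holds). The fingers move at their own pace and stop on an object; "squeeze" is the grip in N (left out, the last holds). Time passes only in rows, so rows that do not move let the fingers close. It gives the time, the measured TCP pose, the force and the opening at its end, in the units of the state.
- r.get_obs(): the state, without advancing time (a new reading comes with each control period).
- r.grab_frame(name): name is "side" or "top" or "wrist"; returns the picture (400x640x3 uint8, red, green, blue); there is no depth.
- r.camera_model(name): a dict with "mtx" (3x3 intrinsics, pixels), "R" (3x3) and "t" (3): a world point X has camera coordinates R X + t. Camera axes: x right, y down, z forward; pixel columns grow to the right and rows downward; lengths in m; the calibration is good to about 2 mm. The wrist camera is an equidistant fisheye: a pixel r from the principal point sees the ray r / f radians off the axis. A picture is of the moment at which its call begins: read the wrist's pose just before it. camera_model takes no time and is no camera call; for the wrist camera it gives the pose at the moment of the call.
- r.hand_in(): hands the job in, once; it reports no verdict.
The state is a dict: "clock": time; "joints": joint angles; "qvel": joint speeds; "tau": joint torques, N m; "tcp_pos": TCP position; "orientation": TCP orientation; "contact_force": force on the tool from outside, world axes, zero at the start; "moment": the same for the moment, N m; "grip_width": finger opening in m.
Only numpy, scipy, OpenCV 4.12 (cv2) and the standard library are available. Lean on these libraries where they do the work, as an engineer would, in place of code of your own. Each camera call takes 0.05 s, during which the arm holds its last target. There are 200 camera calls.

TASK

The battery hatch on top of the black backup power unit on the desk has been left ajar. Push the hatch fully shut, then set a fingertip in the slot of its round lock and turn the lock clockwise, seen from above, a quarter turn to its stop so that the hatch is locked, and take the hand away. Leave the mouse, the tape roll and the pen cup where they are, and do not swing the hatch further open.

Things in the scene. Friction and masses are not known exactly. Their poses are not given: they have to be found in the camera images.
- ups: The backup power unit: a black box 270 (x) x 230 (y) x 100 mm high, fixed on the desk. Origin: centre of its underside, on the desk. Its x axis points from its front to its hinge side, y to its left, z up. Vents lie on top behind the hinge. The keeper, a steel lip under the front rim of the bay, is hidden.
- hatch_hinge (a point): Middle of the hatch's hinge axis, fixed on the unit, 75 mm behind the unit's centre, 100 mm above the desk; axes as the unit's, the hinge axis along y. The grey hatch, 190 x 190 x 8 mm, reaches from here to the unit's front (-x); shut, its underside is at 100 mm and its upper face at 108 mm above the desk.
- hatch (a joint): Angle of the hatch about its hinge: 0 = shut flat, grows as its front edge rises; starts 0.2 to 0.5 rad. A stiff hinge: it stays where it is left, and a downward push of 2 to 5 N near its front edge closes it.
- hatch_press (a point): A point on the hatch's upper face, mid-width, 170 mm from the hinge (20 mm from the front edge), in front of the lock: a clear flat strip about 40 mm deep to push on. It moves with the hatch; x points to the hinge, z out of the face.
- slot: The steel-lined straight slot across the lock's dial: 30 mm wide, 70 mm long, 12 mm deep. Origin: centre of its floor, on the turning axis, 100 mm from the hinge at mid-width, 2 mm above the hatch's upper face (110 mm above the desk when shut). x along the slot, z out of the hatch. It moves with the hatch and turns with the lock.
- lock (a joint): Angle of the lock: 0 = unlocked, slot running side to side (the unit's y); grows clockwise seen from above; 1.571 = stop, locked, slot front to back, in line with two small white marks on the hatch. Starts 0 to 0.3 rad, needs about 0.1 N m, stays where left. A hidden tongue below then holds the hatch; turned while the hatch is ajar, it keeps the hatch from shutting.
- mouse: A grey computer mouse, 105 x 62 x 31 mm, lying loose on the desk beside the unit; origin at the centre of its underside. To be left alone.
- tape: A white roll of tape lying flat and loose, 80 mm across, 24 mm high; origin at the centre of its underside. To be left alone.
- pencup: An empty steel pen cup, loose, 76 mm across, 95 mm high; origin at the centre of its underside. To be left alone.
- lock_top (a point): Centre of the lock, level with its top face, 14 mm above the hatch's upper face (122 mm above the desk when shut). The lock is a round black dial 79 mm across, flush inside a fixed black bezel ring 96 mm across, so only the slot gives a hold. Axes as the hatch's: x to the hinge, z out of the face; it does not turn with the dial.

How it is judged:
By the outcome, as a careful person would: the job done as asked, in the order asked, and still so for the second after the job is handed in, with the robot touching nothing.
It also fails if it takes over 45 s, if anything falls off the work surface, if the arm or the gripper's body presses on something with over 40 N, if the wrist force passes 120 N, or if a joint passes its speed limit or range.

## Working session

There is one attempt and no reset: what is moved stays moved. The work goes in short steps, Python scripts to look and compute and a tool call to move; the robot and the scene stay as the last step left them, time stands still between calls to the robot, and variables do not carry over. Pictures are saved under pics/ and viewed, about 8 in all and at most 12, crops included, and the job is handed in when it is done.

Besides the shell and the picture viewer there is one more tool, called after "Request:" as name([rows], argument=value, ...), one row to a line, values as JSON. servo_tool: Moves the arm, as the interface text tells. Scaled input: -1 to 1 covers 0.05 m each way for a shift and 6 degrees each way for a turn. Its arguments: {"type":"object","properties":{"steps":{"type":"array","items":{"type":"object","properties":{"tx":{"type":"number"},"ty":{"type":"number"},"tz":{"type":"number"},"ax":{"type":"number"},"ay":{"type":"number"},"az":{"type":"number"}}}},"grip":{"type":"number"},"squeeze":{"type":"number"}},"required":["steps"]}

```bash
mkdir -p pics
python3 - <<'E'
from bench import r
import cv2,numpy as np
o=r.get_obs()
for k in o: print(k,np.round(o[k],3))
for n in ("side","top"):
    m=r.camera_model(n); print(n,np.round(m["mtx"],1).tolist(),np.round(m["R"],3).tolist(),np.round(m["t"],3))
    cv2.imwrite(f"pics/{n}0.png",r.grab_frame(n)[:,:,::-1])
E
```

```text
clock 0.0
joints [-1.218  0.478  0.022  1.556 -0.012  1.109 -0.083]
qvel [-0.001  0.001 -0.     0.     0.001  0.001 -0.   ]
tau [ 1.0000e-03 -5.9644e+01  1.6080e+00 -2.8121e+01  1.2000e-02  9.0000e-03
  0.0000e+00]
tcp_pos [0.3   0.604 0.23 ]
orientation [-0.864  1.394  0.863]
contact_force [ 0.761 -0.019  0.181]
moment [0.016 0.019 0.008]
grip_width 0.085
side [[425.0, 0.0, 320.8], [0.0, 425.0, 201.2], [0.0, 0.0, 1.0]] [[0.829, -0.559, 0.008], [-0.313, -0.476, -0.822], [0.463, 0.679, -0.57]] [-0.464  0.296  0.572]
top [[424.9, 0.0, 321.4], [0.0, 424.9, 196.8], [0.0, 0.0, 1.0]] [[-0.022, -1.0, -0.006], [-0.984, 0.022, -0.177], [0.177, 0.002, -0.984]] [0.046 0.583 0.839]
```

View pics/side0.png

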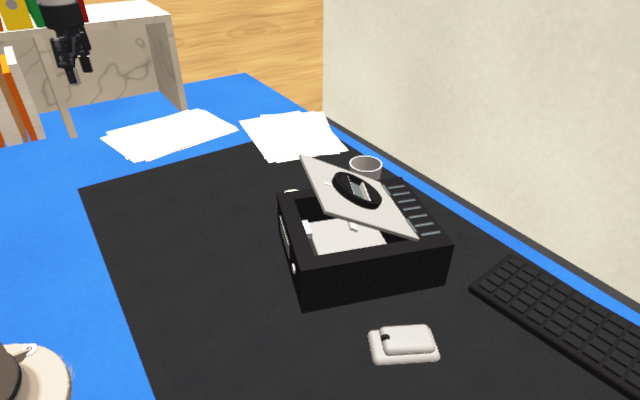

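View pics/top0.png

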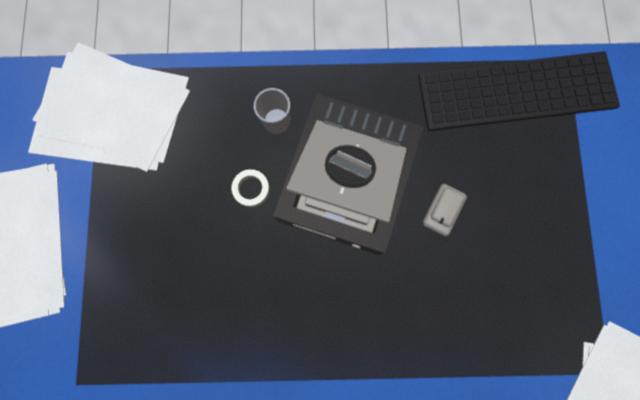

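The side view shows the unit at about (365,240) with the hatch ajar. The top view shows it at (350,175), with the tape at (250,187), the cup at (272,107) and the mouse at (445,210). I'll enlarge both to read the corners.

Run:
```python
import cv2
s=cv2.imread("pics/side0.png")[140:320,265:465]; t=cv2.imread("pics/top0.png")[85:265,260:460]
f=lambda a:cv2.resize(a,None,fx=3,fy=3,interpolation=cv2.INTER_CUBIC)
cv2.imwrite("pics/s1.png",f(s)); cv2.imwrite("pics/t1.png",f(t))
```

```text
(no output)
```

View pics/s1.png

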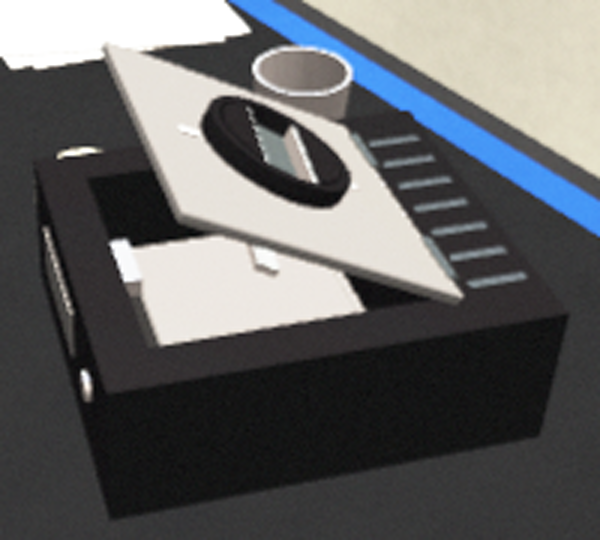

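View pics/t1.png

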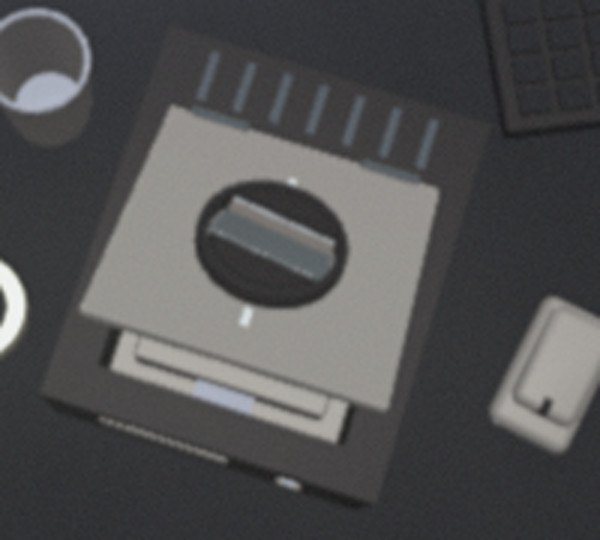

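The side crop shows the unit's top corners at (37,160), (105,393) and (568,315), and the hatch corners at (105,45), (182,215) and (462,292). The top crop shows the hatch at (172,107), (438,187), (82,310) and (387,408), with the slot ends near (222,215) and (328,262). I'll fit x, y, yaw and hatch angle from both views.

```bash
cat > h.py <<'E'
import numpy as np, cv2
from bench import r
from scipy.optimize import least_squares
from scipy.spatial.transform import Rotation as Ro
def proj(n,X):
    m=r.camera_model(n); p=m["mtx"]@(m["R"]@X+m["t"]); return p[:2]/p[2]
def ray(n,uv):
    m=r.camera_model(n); d=m["R"].T@np.linalg.inv(m["mtx"])@[uv[0],uv[1],1]; return -m["R"].T@m["t"],d
def U(p,q):  # unit point -> world
    c,s=np.cos(p[2]),np.sin(p[2]); return np.array([p[0]+c*q[0]-s*q[1],p[1]+s*q[0]+c*q[1],q[2]])
def H(p,d,y,h): # d from hinge, h above underside
    c,s=np.cos(p[3]),np.sin(p[3]); return U(p,[.075-d*c+h*s*1, y, .1+d*s+h*c])
E
python3 - <<'E'
from h import *
S=lambda u,v:("side",265+(u+.5)/3-.5,140+(v+.5)/3-.5); T=lambda u,v:("top",260+(u+.5)/3-.5,85+(v+.5)/3-.5)
un=[(S(105,393),(-.135,-.115,.1)),(S(568,315),(.135,-.115,.1)),(S(110,518),(-.135,-.115,0)),(S(540,437),(.135,-.115,0)),(S(37,160),(-.135,.115,.1)),
(T(172,28),(.135,.115,.1)),(T(490,122),(.135,-.115,.1)),(T(45,392),(-.135,.115,.1))]
ha=[(S(105,45),(.19,.095,.008)),(S(182,215),(.19,-.095,.008)),(S(462,292),(0,-.095,.008)),(T(172,107),(0,.095,.008)),(T(438,187),(0,-.095,.008)),(T(82,310),(.19,.095,.008)),(T(387,402),(.19,-.095,.008)),(T(271,244),(.1,0,.022))]
f=lambda p:np.concatenate([proj(m[0],U(p,q))-m[1:] for m,q in un]+[proj(m[0],H(p,*q))-m[1:] for m,q in ha])
s=least_squares(f,[.6,-.05,-.3,.3],loss="soft_l1"); p=s.x
print(np.round(p,4)); print(np.round(f(p).reshape(-1,2),1).tolist())
# slot angle from top view: slot floor ends
for q in ("press",.17,.008),("locktop",.1,.022),("slot",.1,.01): print(q[0],np.round(H(p,q[1],0,q[2]),4),np.round(H([*p[:3],0],q[1],0,q[2]),4))
# two-view triangulation check of front-left hatch corner & unit front right n/a ; hatch FR
for a,b,nm in ((S(182,215),T(387,402),"FR"),(S(105,45),T(82,310),"FL"),(S(568,315),T(490,122),"unitBR")):
    (c1,d1),(c2,d2)=ray(a[0],a[1:]),ray(b[0],b[1:]); k=np.linalg.lstsq(np.c_[d1,-d2],c2-c1,rcond=None)[0]; print(nm,np.round((c1+k[0]*d1+c2+k[1]*d2)/2,4),np.linalg.norm(c1+k[0]*d1-c2-k[1]*d2))
print(np.round(Ro.from_rotvec(r.get_obs()["orientation"]).as_matrix(),3))
E
```

```text
[ 0.6273 -0.0232 -0.344   0.4757]
[[0.7, 0.2], [1.1, -0.4], [0.2, 1.1], [0.2, 0.4], [-0.5, -0.5], [-0.9, -0.7], [-0.1, 1.3], [-2.4, 0.5], [-0.2, -1.6], [0.1, 0.1], [1.6, 1.8], [-0.5, -0.8], [0.7, 0.9], [-1.9, 0.5], [-0.3, 3.7], [0.4, -2.0]]
press [0.5591 0.0012 0.185 ] [0.5379 0.0088 0.108 ]
locktop [ 0.6237 -0.0219  0.1654] [ 0.6038 -0.0148  0.122 ]
slot [ 0.6186 -0.0201  0.1547] [ 0.6038 -0.0148  0.11  ]
FR [ 0.5141 -0.0818  0.1933] 0.006115843406715985
FL [0.5745 0.094  0.1922] 0.0022364988783116916
unitBR [ 0.7171 -0.1763  0.0986] 0.004192484064421253
[[-0.001 -0.896  0.445]
 [-0.002  0.445  0.896]
 [-1.    -0.    -0.002]]
```

Request:
servo_tool([
  {"ty":-0.5,"tz":-0.4,"tx":-0.3},
  {"ty":-0.7,"tz":-0.6,"tx":-0.3},
  {"ty":-0.7,"tz":-0.6},
  {"ty":-0.7,"tz":-0.6},
  {"ty":-0.7,"tz":-0.6},
  {"ty":-0.7,"tz":-0.6},
  {"ty":-0.7,"tz":-0.6},
  {"ty":-0.7,"tz":-0.6},
  {"ty":-0.7,"tz":-0.6},
  {"ty":-0.7,"tz":-0.6},
  {"ty":-0.7,"tz":-0.6},
  {"ax":-1},
], grip=183)

```text
invalid input at $.steps[0]: expected keys tx, ty, tz, ax, ay, az
```

```bash
cat >> h.py <<'E'
P=[.6273,-.0232,-.344,.4757]
def to(X,yaw=None,p=P):
    "tool-frame shift to world X (in units of .05 m), and ax turn to put tool z along unit y plus lock angle"
    o=r.get_obs(); M=Ro.from_rotvec(o["orientation"]).as_matrix(); d=M.T@(np.array(X)-o["tcp_pos"])/.05
    h=np.degrees(np.arctan2(M[1,2],M[0,2])); 
    print("t",round(o["clock"],2),"tcp",np.round(o["tcp_pos"],4),"F",np.round(o["contact_force"],1),"M",np.round(o["moment"],2),"w",round(o["grip_width"],4),"q",np.round(o["joints"],2))
    print("shift/0.05:",np.round(d,2),"lock-equiv angle of tool deg:",round(np.degrees(p[2])+90-h,2),"tilt",np.round(M[:2,0],3))
E
python3 -c "
from h import *
to(H(P,.172,0,.008+.03))"
```

```text
t 0.1 tcp [0.2999 0.6041 0.2304] F [-0.3  0.   0.4] M [-0.05  0.03 -0.01] w 0.0852 q [-1.22  0.48  0.02  1.56 -0.01  1.11 -0.08]
shift/0.05: [  0.37 -10.24  -8.47] lock-equiv angle of tool deg: 6.69 tilt [-0.001 -0.002]
```

Request:
servo_tool([
  {"tx":-0.3,"ty":-0.5,"tz":-0.4,"ax":0,"ay":0,"az":0},
  {"tx":-0.3,"ty":-0.7,"tz":-0.6,"ax":0,"ay":0,"az":0},
  {"tx":0,"ty":-0.7,"tz":-0.6,"ax":0,"ay":0,"az":0},
  {"tx":0,"ty":-0.7,"tz":-0.6,"ax":0,"ay":0,"az":0},
  {"tx":0,"ty":-0.7,"tz":-0.6,"ax":0,"ay":0,"az":0},
  {"tx":0,"ty":-0.7,"tz":-0.6,"ax":0,"ay":0,"az":0},
  {"tx":0,"ty":-0.7,"tz":-0.6,"ax":0,"ay":0,"az":0},
  {"tx":0,"ty":-0.7,"tz":-0.6,"ax":0,"ay":0,"az":0},
  {"tx":0,"ty":-0.7,"tz":-0.6,"ax":0,"ay":0,"az":0},
  {"tx":0,"ty":-0.7,"tz":-0.6,"ax":0,"ay":0,"az":0},
  {"tx":0,"ty":-0.7,"tz":-0.6,"ax":0,"ay":0,"az":0},
  {"tx":0,"ty":0,"tz":0,"ax":-1,"ay":0,"az":0},
], grip=183)

```text
clock: 1.6
tcp_pos: [0.4948, 0.1467, 0.2611]
orientation: [-0.941, 1.36, 0.938]
contact_force: [-0.7, 0.8, 1.1]
grip_width: 0.0238
```

```bash
python3 -c "
from h import *
to(H(P,.172,0,.008)+[0,0,.035])"
```

```text
t 1.6 tcp [0.4948 0.1467 0.2611] F [-0.7  0.8  1.1] M [ 0.02  0.04 -0.  ] w 0.0238 q [-0.61  0.18  0.23  1.91 -0.05  1.06  0.85]
shift/0.05: [ 0.81 -2.19 -2.27] lock-equiv angle of tool deg: 0.97 tilt [ 0.    -0.002]
```

Request:
servo_tool([
  {"tx":0,"ty":-0.6,"tz":-0.6,"ax":0,"ay":0,"az":0},
  {"tx":0,"ty":-0.6,"tz":-0.6,"ax":0,"ay":0,"az":0},
  {"tx":0,"ty":-0.6,"tz":-0.6,"ax":0,"ay":0,"az":0},
  {"tx":0,"ty":-0.4,"tz":-0.45,"ax":0,"ay":0,"az":0},
  {"tx":0,"ty":0,"tz":0,"ax":-1,"ay":0,"az":0},
  {"tx":0,"ty":0,"tz":0,"ax":-1,"ay":0,"az":0},
  {"tx":0,"ty":0,"tz":0,"ax":-1,"ay":0,"az":0},
  {"tx":0,"ty":0,"tz":0,"ax":-1,"ay":0,"az":0},
  {"tx":0,"ty":0,"tz":0,"ax":-1,"ay":0,"az":0},
  {"tx":0,"ty":0,"tz":0,"ax":-1,"ay":0,"az":0},
  {"tx":0,"ty":0,"tz":0,"ax":-1,"ay":0,"az":0},
  {"tx":0,"ty":0,"tz":0,"ax":-1,"ay":0,"az":0},
])

```text
clock: 3.1
tcp_pos: [0.5573, 0.0074, 0.2609]
orientation: [-1.556, 0.94, 1.558]
contact_force: [0.3, 0.3, 0.1]
grip_width: 0.0242
```

Request:
servo_tool([
  {"tx":0,"ty":0,"tz":0,"ax":-1,"ay":0,"az":0},
  {"tx":0,"ty":0,"tz":0,"ax":-1,"ay":0,"az":0},
  {"tx":0,"ty":0,"tz":0,"ax":-1,"ay":0,"az":0},
  {"tx":0,"ty":0,"tz":0,"ax":-1,"ay":0,"az":0},
  {"tx":0,"ty":0,"tz":0,"ax":-1,"ay":0,"az":0},
  {"tx":0,"ty":0,"tz":0,"ax":-1,"ay":0,"az":0},
  {"tx":0,"ty":0,"tz":0,"ax":-1,"ay":0,"az":0},
  {"tx":0,"ty":0,"tz":0,"ax":-1,"ay":0,"az":0},
  {"tx":0,"ty":0,"tz":0,"ax":-1,"ay":0,"az":0},
  {"tx":0,"ty":0,"tz":0,"ax":-1,"ay":0,"az":0},
  {"tx":0,"ty":0,"tz":0,"ax":-1,"ay":0,"az":0},
  {"tx":0,"ty":0,"tz":0,"ax":-1,"ay":0,"az":0},
])

```text
clock: 4.6
tcp_pos: [0.556, 0.0079, 0.257]
orientation: [2.15, 0.12, -2.172]
contact_force: [-0.2, -0.4, -1.7]
grip_width: 0.0242
```

Request:
servo_tool([
  {"tx":0,"ty":0,"tz":0,"ax":-1,"ay":0,"az":0},
  {"tx":0,"ty":0,"tz":0,"ax":-1,"ay":0,"az":0},
  {"tx":0,"ty":0,"tz":0,"ax":-1,"ay":0,"az":0},
  {"tx":0,"ty":0,"tz":0,"ax":-1,"ay":0,"az":0},
  {"tx":0,"ty":0,"tz":0,"ax":-1,"ay":0,"az":0},
  {"tx":0,"ty":0,"tz":0,"ax":-1,"ay":0,"az":0},
  {"tx":0,"ty":0,"tz":0,"ax":-1,"ay":0,"az":0},
  {"tx":0,"ty":0,"tz":0,"ax":-1,"ay":0,"az":0},
  {"tx":0,"ty":0,"tz":0,"ax":-1,"ay":0,"az":0},
  {"tx":0,"ty":0,"tz":0,"ax":-1,"ay":0,"az":0},
])

```text
clock: 5.85
tcp_pos: [0.5434, 0.1163, 0.1586]
orientation: [1.568, 0.73, -1.619]
contact_force: [0.4, 1.0, 0.2]
grip_width: 0.024
```

```bash
python3 -c "
from h import *
to(H(P,.172,0,.008)+[0,0,.035])
m=r.camera_model('wrist');print(m['mtx'].round(1).tolist());cv2.imwrite('pics/w1.png',r.grab_frame('wrist')[:,:,::-1])"
```

```text
t 5.85 tcp [0.5434 0.1163 0.1586] F [0.4 1.  0.2] M [0.09 0.05 0.01] w 0.024 q [ 0.55  0.84 -1.41  1.86  0.96  1.36  2.96]
shift/0.05: [-0.93  1.62  1.83] lock-equiv angle of tool deg: 194.59 tilt [ 0.035 -0.127]
[[309.7, 0.0, 315.6], [0.0, 309.7, 200.5], [0.0, 0.0, 1.0]]
```

View pics/w1.png

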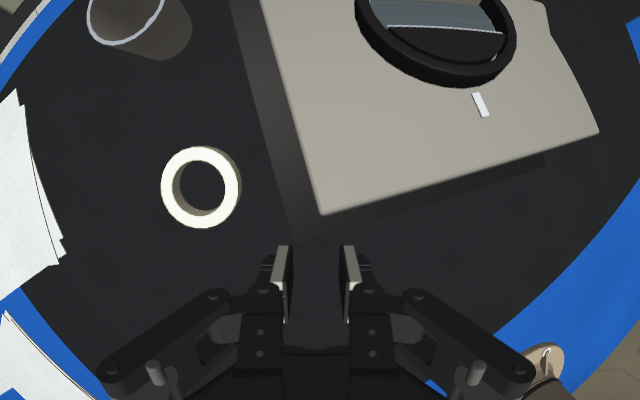

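The turn sense was reversed: negative ax drives joint 7 to its limit, so the tool drifted. The wrist view shows the fingers just outside the hatch corner at (322,213), and the forces stayed small. I'll back off, go up and turn back. The real clockwise turn then runs away from that limit.

Request:
servo_tool([
  {"tx":-0.5,"ty":-0.4,"tz":-0.3,"ax":0,"ay":0,"az":0},
  {"tx":-0.8,"ty":0,"tz":0,"ax":0,"ay":0,"az":0},
  {"tx":-0.8,"ty":0,"tz":0,"ax":0,"ay":0,"az":0},
  {"tx":0,"ty":0,"tz":0,"ax":1,"ay":0,"az":0},
  {"tx":0,"ty":0,"tz":0,"ax":1,"ay":0,"az":0},
  {"tx":0,"ty":0,"tz":0,"ax":1,"ay":0,"az":0},
  {"tx":0,"ty":0,"tz":0,"ax":1,"ay":0,"az":0},
  {"tx":0,"ty":0,"tz":0,"ax":1,"ay":0,"az":0},
  {"tx":0,"ty":0,"tz":0,"ax":1,"ay":0,"az":0},
  {"tx":0,"ty":0,"tz":0,"ax":1,"ay":0,"az":0},
  {"tx":0,"ty":0,"tz":0,"ax":1,"ay":0,"az":0},
])

```text
clock: 7.28
tcp_pos: [0.5284, 0.1683, 0.246]
orientation: [2.131, -0.042, -2.058]
contact_force: [-0.3, 0.4, -0.1]
grip_width: 0.0244
```

```bash
python3 -c "
from h import *
to(H(P,.172,0,.008)+[0,0,.035])"
```

```text
t 7.28 tcp [0.5284 0.1683 0.246 ] F [-0.3  0.4 -0.1] M [0.17 0.05 0.01] w 0.0244 q [ 0.4   0.56 -1.24  1.77  0.68  1.32  2.21]
shift/0.05: [ 1.    3.26 -0.2 ] lock-equiv angle of tool deg: 244.09 tilt [ 0.042 -0.143]
```

Request:
servo_tool([
  {"tx":0,"ty":0,"tz":0,"ax":1,"ay":0,"az":0},
  {"tx":0,"ty":0,"tz":0,"ax":1,"ay":0,"az":0},
  {"tx":0,"ty":0,"tz":0,"ax":1,"ay":0,"az":0},
  {"tx":0,"ty":0,"tz":0,"ax":1,"ay":0,"az":0},
  {"tx":0,"ty":0,"tz":0,"ax":1,"ay":0,"az":0},
  {"tx":0,"ty":0,"tz":0,"ax":1,"ay":0,"az":0},
  {"tx":0,"ty":0,"tz":0,"ax":1,"ay":0,"az":0},
  {"tx":0,"ty":0,"tz":0,"ax":1,"ay":0,"az":0},
  {"tx":0,"ty":0,"tz":0,"ax":1,"ay":0,"az":0},
  {"tx":0,"ty":0,"tz":0,"ax":1,"ay":0,"az":0},
  {"tx":0,"ty":0,"tz":0,"ax":1,"ay":0,"az":0},
  {"tx":0,"ty":0,"tz":0,"ax":1,"ay":0,"az":0},
])

```text
clock: 8.78
tcp_pos: [0.5283, 0.1684, 0.2461]
orientation: [-1.638, 1.083, 1.429]
contact_force: [-0.6, 0.1, -0.0]
grip_width: 0.0242
```

Request:
servo_tool([
  {"tx":0,"ty":0,"tz":0,"ax":1,"ay":0,"az":0},
  {"tx":0,"ty":0,"tz":0,"ax":1,"ay":0,"az":0},
  {"tx":0,"ty":0,"tz":0,"ax":1,"ay":0,"az":0},
  {"tx":0,"ty":0,"tz":0,"ax":1,"ay":0,"az":0},
  {"tx":0,"ty":0,"tz":0,"ax":1,"ay":0,"az":0},
  {"tx":0,"ty":0,"tz":0,"ax":1,"ay":0,"az":0},
  {"tx":0,"ty":0,"tz":0,"ax":1,"ay":0,"az":0},
])

```text
clock: 9.65
tcp_pos: [0.5283, 0.1684, 0.2461]
orientation: [-1.099, 1.39, 0.863]
contact_force: [0.4, 0.2, -0.1]
grip_width: 0.0238
```

```bash
cat >> h.py <<'E'
def lvl(yawlock=0,p=P):
    "turn rows (deg/6) in tool axes to a vertical tool at lock-equiv angle (deg)"
    a=p[2]+np.pi/2-np.radians(yawlock); z=np.array([np.cos(a),np.sin(a),0]); x=np.array([0,0,-1.]); G=np.c_[x,np.cross(z,x),z]
    M=Ro.from_rotvec(r.get_obs()["orientation"]).as_matrix()
    print("turn/6deg:",np.round(np.degrees(Ro.from_matrix(M.T@G).as_rotvec())/6,2))
E
python3 -c "
from h import *
to(H(P,.172,0,.008)+[0,0,.035]); lvl()
o=r.get_obs(); print('world shift',np.round(H(P,.172,0,.008)-o['tcp_pos'],3))"
```

```text
t 9.65 tcp [0.5283 0.1684 0.2461] F [ 0.4  0.2 -0.1] M [0.15 0.07 0.06] w 0.0238 q [ 0.14  0.39 -0.82  1.79  0.46  1.18  0.41]
shift/0.05: [ 1.   -1.51 -2.9 ] lock-equiv angle of tool deg: -1.51 tilt [ 0.042 -0.143]
turn/6deg: [ 0.3  -1.17  0.83]
world shift [ 0.029 -0.167 -0.06 ]
```

Next I'll level the tool and move above the press strip.

Request:
servo_tool([
  {"tx":0,"ty":0,"tz":0,"ax":0.15,"ay":-0.6,"az":0.42},
  {"tx":0,"ty":0,"tz":0,"ax":0.15,"ay":-0.57,"az":0.41},
  {"tx":0,"ty":-0.4,"tz":-0.8,"ax":0,"ay":0,"az":0},
  {"tx":0,"ty":-0.4,"tz":-0.8,"ax":0,"ay":0,"az":0},
  {"tx":0,"ty":-0.4,"tz":-0.8,"ax":0,"ay":0,"az":0},
  {"tx":0,"ty":-0.4,"tz":-0.6,"ax":0,"ay":0,"az":0},
  {"tx":0,"ty":0,"tz":0,"ax":0,"ay":0,"az":0},
])

```text
clock: 10.52
tcp_pos: [0.5543, -0.0036, 0.2457]
orientation: [-0.951, 1.355, 0.95]
contact_force: [-0.5, 0.6, -0.3]
grip_width: 0.0242
```

```bash
python3 -c "
from h import *
to(H(P,.172,0,.008)); lvl()
cv2.imwrite('pics/w2.png',r.grab_frame('wrist')[:,:,::-1])"
```

```text
t 10.53 tcp [ 0.5543 -0.0036  0.2457] F [-0.5  0.6 -0.3] M [ 0.03 -0.02  0.03] w 0.0242 q [ 0.54  0.37 -0.81  1.79  0.3   1.11  0.85]
shift/0.05: [ 1.2  -0.02  0.13] lock-equiv angle of tool deg: 0.14 tilt [-0.001 -0.001]
turn/6deg: [-0.02 -0.01 -0.01]
```

View pics/w2.png

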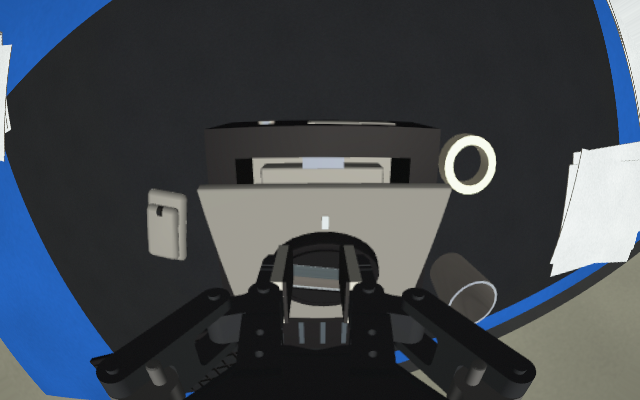

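The wrist view shows the hatch centred under the tool: front edge at row 185 (columns 198 to 450), white mark at (325,222), still ajar. Now I'll press down along the hatch's arc.

Request:
servo_tool([
  {"tx":0.6,"ty":-0.08,"tz":0.13,"ax":0,"ay":0,"az":0},
  {"tx":0.6,"ty":0,"tz":0,"ax":0,"ay":0,"az":0},
  {"tx":0.28,"ty":0.13,"tz":0,"ax":0,"ay":0,"az":0},
  {"tx":0.28,"ty":0.13,"tz":0,"ax":0,"ay":0,"az":0},
  {"tx":0.25,"ty":0.07,"tz":0,"ax":0,"ay":0,"az":0},
  {"tx":0.25,"ty":0.07,"tz":0,"ax":0,"ay":0,"az":0},
])

```text
clock: 11.32
tcp_pos: [0.5413, 0.0128, 0.1331]
orientation: [-0.956, 1.349, 0.955]
contact_force: [1.6, -0.7, 1.7]
grip_width: 0.0239
```

```bash
python3 -c "
from h import *
to(H([*P[:3],0],.17,0,.008)); lvl()"
```

```text
t 11.32 tcp [0.5413 0.0128 0.1331] F [ 1.6 -0.7  1.7] M [-0.06 -0.48 -0.01] w 0.0239 q [ 0.46  0.49 -0.76  1.93  0.43  0.89  0.72]
shift/0.05: [ 0.5   0.04 -0.1 ] lock-equiv angle of tool deg: -0.29 tilt [0.001 0.   ]
turn/6deg: [0.05 0.01 0.01]
```

Request:
servo_tool([
  {"tx":0.25,"ty":0.02,"tz":-0.05,"ax":0,"ay":0,"az":0},
  {"tx":0.2,"ty":0.02,"tz":-0.05,"ax":0,"ay":0,"az":0},
  {"tx":0.08,"ty":0,"tz":0,"ax":0,"ay":0,"az":0},
  {"tx":0.04,"ty":0,"tz":0,"ax":0,"ay":0,"az":0},
])

```text
clock: 11.82
tcp_pos: [0.5366, 0.008, 0.1075]
orientation: [-0.957, 1.355, 0.955]
contact_force: [-19.1, -3.2, 52.3]
grip_width: 0.0246
```

```bash
python3 -c "
from h import *
to(H([*P[:3],0],.17,0,.008))"
```

```text
t 11.82 tcp [0.5366 0.008  0.1075] F [-19.1  -3.2  52.3] M [-0.57  4.18  0.05] w 0.0246 q [ 0.45  0.51 -0.74  1.95  0.46  0.85  0.69]
shift/0.05: [-0.01 -0.02  0.02] lock-equiv angle of tool deg: -0.24 tilt [-0.002 -0.003]
```

52 N at z = 0.1075 matches the shut face at 0.108. I'll raise, move over the lock and look.

Request:
servo_tool([
  {"tx":-0.3,"ty":0,"tz":0,"ax":0,"ay":0,"az":0},
  {"tx":-0.8,"ty":0,"tz":0,"ax":0,"ay":0,"az":0},
  {"tx":-0.4,"ty":0,"tz":0,"ax":0,"ay":0,"az":0},
  {"tx":0,"ty":0,"tz":0,"ax":0,"ay":0,"az":0},
])

```text
clock: 12.32
tcp_pos: [0.538, 0.0078, 0.1804]
orientation: [-0.956, 1.35, 0.954]
contact_force: [0.6, 0.1, -0.6]
grip_width: 0.0241
```

```bash
python3 -c "
from h import *
to(H([*P[:3],0],.1,0,.022)); lvl()
w=r.grab_frame('wrist')[:,:,::-1]; cv2.imwrite('pics/w3.png',w)
c=lambda a:cv2.resize(a,None,fx=3,fy=3,interpolation=cv2.INTER_CUBIC)
t=r.grab_frame('top')[:,:,::-1]; cv2.imwrite('pics/t3.png',t)
cv2.imwrite('pics/c3.png',cv2.resize(w[130:350,180:460],None,fx=2.8,fy=2.7,interpolation=cv2.INTER_CUBIC))
m=r.camera_model('wrist'); print(repr(m['R'].round(5)),repr(m['t'].round(5)))
"
```

```text
t 12.32 tcp [0.538  0.0078 0.1804] F [ 0.6  0.1 -0.6] M [ 0.   -0.01 -0.01] w 0.0241 q [ 0.51  0.42 -0.8   1.9   0.36  0.97  0.78]
shift/0.05: [ 1.17 -1.39  0.01] lock-equiv angle of tool deg: -0.23 tilt [ 0.002 -0.001]
turn/6deg: [0.04 0.   0.02]
array([[ 0.33328,  0.94283, -0.00129],
       [ 0.8969 , -0.31662,  0.30875],
       [ 0.29069, -0.10406, -0.95114]]) array([-0.18601, -0.50222,  0.1753 ])
```

View pics/c3.png

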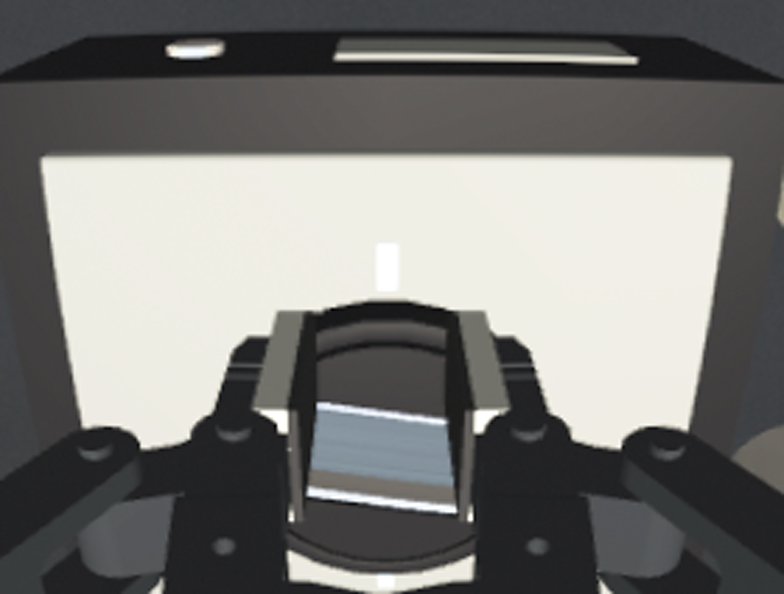

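The hatch looks flush. The slot's front rim runs (316,405) to (447,418) and its rear rim (308,490) to (456,512), so the lock is slightly clockwise. The front mark is at (387,266).

Run:
```python
from h import *
R=np.array([[ 0.33328,0.94283,-0.00129],[0.8969,-0.31662,0.30875],[0.29069,-0.10406,-0.95114]]); t=np.array([-0.18601,-0.50222,0.1753])
c=-R.T@t
def g(u,v,z):
    p=np.array([180+(u+.5)/2.8-.5-315.6,130+(v+.5)/2.7-.5-200.5]); n=np.linalg.norm(p); a=n/309.7
    d=R.T@np.array([*(np.sin(a)*p/n),np.cos(a)]); X=c+d*(z-c[2])/d[2]; 
    e=X[:2]-P[:2]; co,s=np.cos(P[2]),np.sin(P[2]); return X,np.array([co*e[0]+s*e[1],-s*e[0]+co*e[1]])
for n,u,v,z in (("FL",730,156,.108),("FR",42,156,.108),("mark",387,266,.108),("slotF-r",316,405,.122),("slotF-l",447,418,.122),("slotB-r",308,490,.122),("slotB-l",456,512,.122)):
    X,q=g(u,v,z); print(n,X.round(4),"unit:",q.round(4))
f=[g(*a,.122)[1] for a in((316,405),(447,418),(308,490),(456,512))]
for a,b in((0,1),(2,3)):
    d=f[b]-f[a]; print("angle deg cw",np.degrees(np.arctan2(d[0],d[1])))
```

```text
FL [0.5484 0.1037 0.108 ] unit: [-0.1171  0.0928]
FR [ 0.4866 -0.0713  0.108 ] unit: [-0.1162 -0.0927]
mark [0.5479 0.0056 0.108 ] unit: [-0.0845  0.0003]
slotF-r [ 0.5762 -0.0248  0.122 ] unit: [-0.0476 -0.0187]
slotF-l [0.5922 0.0074 0.122 ] unit: [-0.0433  0.0169]
slotB-r [ 0.6041 -0.0383  0.122 ] unit: [-0.0167 -0.022 ]
slotB-l [ 6.267e-01 -6.000e-04  1.220e-01] unit: [-0.0082  0.0211]
angle deg cw 6.8078294689037975
angle deg cw 11.241967335326395
```

Request:
servo_tool([
  {"tx":0,"ty":-0.7,"tz":0,"ax":0,"ay":0,"az":0},
  {"tx":0,"ty":-0.67,"tz":0,"ax":0,"ay":0,"az":0},
  {"tx":0,"ty":0,"tz":0,"ax":0.7,"ay":0,"az":0},
  {"tx":0,"ty":0,"tz":0,"ax":0.7,"ay":0,"az":0},
  {"tx":0.5,"ty":0,"tz":0,"ax":0,"ay":0,"az":0},
  {"tx":0.5,"ty":0,"tz":0,"ax":0,"ay":0,"az":0},
])

```text
clock: 13.18
tcp_pos: [0.601, -0.0149, 0.1272]
orientation: [-0.844, 1.403, 0.846]
contact_force: [-0.1, -0.3, -0.2]
grip_width: 0.0241
```

```bash
python3 -c "
from h import *
to(H([*P[:3],0],.101,0,.0135)); lvl(8.5)
w=r.grab_frame('wrist')[:,:,::-1]; s=r.grab_frame('side')[:,:,::-1]
f=lambda a:cv2.resize(a,(396,396),interpolation=cv2.INTER_CUBIC)
cv2.imwrite('pics/c4.png',np.hstack([f(w[200:360,240:400]),f(s[150:260,310:420])]))"
```

```text
t 13.18 tcp [ 0.601  -0.0149  0.1272] F [-0.1 -0.3 -0.2] M [-0.02  0.06 -0.03] w 0.0241 q [ 0.43  0.57 -0.69  1.79  0.44  0.94  0.64]
shift/0.05: [ 0.27 -0.03  0.03] lock-equiv angle of tool deg: 8.12 tilt [-0.003 -0.   ]
turn/6deg: [ 0.06 -0.01 -0.02]
```

View pics/c4.png

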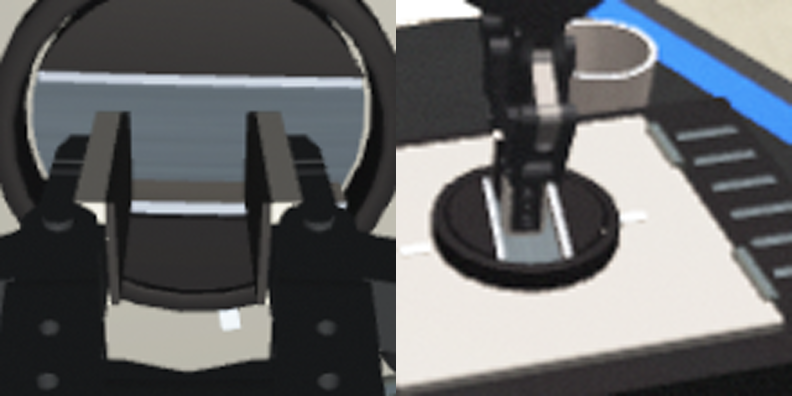

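The wrist view shows the slot edges at rows 75–86 and 208 with the fingers between them, about 2 mm to the left of the dial centre at (200). The side view shows the tips over the slot. I'll trim and insert.

Request:
servo_tool([
  {"tx":0,"ty":0.01,"tz":0.04,"ax":0.2,"ay":0,"az":0},
  {"tx":0.14,"ty":0,"tz":0,"ax":0,"ay":0,"az":0},
  {"tx":0.13,"ty":0,"tz":0,"ax":0,"ay":0,"az":0},
  {"tx":0,"ty":0,"tz":0,"ax":0,"ay":0,"az":0},
])

```text
clock: 13.78
tcp_pos: [0.602, -0.0128, 0.1156]
orientation: [-0.828, 1.409, 0.829]
contact_force: [-0.5, -0.6, -0.1]
grip_width: 0.0244
```

```bash
python3 -c "
from h import *
to(H([*P[:3],0],.101,0,.0135)); lvl(90)"
```

```text
t 13.78 tcp [ 0.602  -0.0128  0.1156] F [-0.5 -0.6 -0.1] M [-0.02  0.01 -0.04] w 0.0244 q [ 0.42  0.58 -0.68  1.8   0.45  0.92  0.61]
shift/0.05: [ 0.04 -0.03 -0.02] lock-equiv angle of tool deg: 9.33 tilt [-0.001 -0.   ]
turn/6deg: [ 1.345e+01 -1.000e-02 -0.000e+00]
```

Request:
servo_tool([
  {"tx":0.02,"ty":0,"tz":0,"ax":0.8,"ay":0,"az":0},
  {"tx":0,"ty":0,"tz":0,"ax":0.8,"ay":0,"az":0},
  {"tx":0,"ty":0,"tz":0,"ax":0.8,"ay":0,"az":0},
  {"tx":0,"ty":0,"tz":0,"ax":0.8,"ay":0,"az":0},
  {"tx":0,"ty":0,"tz":0,"ax":0.8,"ay":0,"az":0},
  {"tx":0,"ty":0,"tz":0,"ax":0.8,"ay":0,"az":0},
])

```text
clock: 14.52
tcp_pos: [0.6031, -0.0153, 0.1153]
orientation: [-0.439, 1.526, 0.434]
contact_force: [1.2, -4.9, -1.3]
grip_width: 0.0236
```

```bash
python3 -c "
from h import *
to(H([*P[:3],0],.101,0,.0135)); lvl(90)"
```

```text
t 14.53 tcp [ 0.6031 -0.0153  0.1153] F [ 1.2 -4.9 -1.3] M [-1.14 -0.35  0.09] w 0.0236 q [ 0.34  0.55 -0.56  1.8   0.37  0.89  0.17]
shift/0.05: [0.04 0.02 0.  ] lock-equiv angle of tool deg: 38.38 tilt [ 0.001 -0.003]
turn/6deg: [8.6  0.   0.03]
```

Request:
servo_tool([
  {"tx":0,"ty":0,"tz":0,"ax":0.8,"ay":0,"az":0},
  {"tx":0,"ty":0,"tz":0,"ax":0.8,"ay":0,"az":0},
  {"tx":0,"ty":0,"tz":0,"ax":0.8,"ay":0,"az":0},
  {"tx":0,"ty":0,"tz":0,"ax":0.8,"ay":0,"az":0},
  {"tx":0,"ty":0,"tz":0,"ax":0.8,"ay":0,"az":0},
  {"tx":0,"ty":0,"tz":0,"ax":0.8,"ay":0,"az":0},
  {"tx":0,"ty":0,"tz":0,"ax":0.8,"ay":0,"az":0},
  {"tx":0,"ty":0,"tz":0,"ax":0.8,"ay":0,"az":0},
  {"tx":0,"ty":0,"tz":0,"ax":0.8,"ay":0,"az":0},
  {"tx":0,"ty":0,"tz":0,"ax":0.8,"ay":0,"az":0},
  {"tx":0,"ty":0,"tz":0,"ax":0.6,"ay":0,"az":0},
])

```text
clock: 15.9
tcp_pos: [0.6024, -0.0138, 0.1153]
orientation: [0.267, 1.554, -0.269]
contact_force: [-0.3, -1.9, -0.4]
grip_width: 0.0243
```

```bash
python3 -c "
from h import *
to(H([*P[:3],0],.101,0,.0135)); lvl(90)"
```

```text
t 15.9 tcp [ 0.6024 -0.0138  0.1153] F [-0.3 -1.9 -0.4] M [-0.49 -0.    0.17] w 0.0243 q [ 0.18  0.51 -0.35  1.81  0.23  0.85 -0.62]
shift/0.05: [ 0.04 -0.01  0.01] lock-equiv angle of tool deg: 89.88 tilt [-0.    -0.001]
turn/6deg: [0.02 0.   0.01]
```

Request:
servo_tool([
  {"tx":0,"ty":0,"tz":0,"ax":0.5,"ay":0,"az":0},
  {"tx":0,"ty":0,"tz":0,"ax":0.5,"ay":0,"az":0},
  {"tx":0,"ty":0,"tz":0,"ax":0.4,"ay":0,"az":0},
])

```text
clock: 16.27
tcp_pos: [0.6025, -0.0134, 0.1152]
orientation: [0.382, 1.537, -0.383]
contact_force: [0.8, -2.3, -0.5]
grip_width: 0.0242
```

```bash
python3 -c "
from h import *
to(H([*P[:3],0],.101,0,.0135)); lvl(90)"
```

```text
t 16.27 tcp [ 0.6025 -0.0134  0.1152] F [ 0.8 -2.3 -0.5] M [-0.56  0.01  0.12] w 0.0242 q [ 0.16  0.51 -0.32  1.82  0.21  0.85 -0.75]
shift/0.05: [ 0.03 -0.01  0.02] lock-equiv angle of tool deg: 98.24 tilt [-0.    -0.001]
turn/6deg: [-1.37  0.    0.01]
```

Moment is still just the turning torque, so the stop isn't reached yet. Continuing in small turns.

Request:
servo_tool([
  {"tx":0,"ty":0,"tz":0,"ax":0.3,"ay":0,"az":0},
  {"tx":0,"ty":0,"tz":0,"ax":0.3,"ay":0,"az":0},
])

```text
clock: 16.52
tcp_pos: [0.6024, -0.0132, 0.1152]
orientation: [0.431, 1.528, -0.432]
contact_force: [-0.5, -2.8, 1.0]
grip_width: 0.0244
```

```bash
python3 -c "
from h import *
to(H([*P[:3],0],.101,0,.0135)); lvl(90)
w=r.grab_frame('wrist')[:,:,::-1]; s=r.grab_frame('side')[:,:,::-1]
f=lambda a:cv2.resize(a,(396,396),interpolation=cv2.INTER_CUBIC)
cv2.imwrite('pics/c5.png',np.hstack([f(w[200:360,240:400]),f(s[150:260,310:420])]))"
```

```text
t 16.52 tcp [ 0.6024 -0.0132  0.1152] F [-0.5 -2.8  1. ] M [-0.77  0.09  0.1 ] w 0.0244 q [ 0.15  0.51 -0.3   1.82  0.2   0.85 -0.8 ]
shift/0.05: [ 0.03 -0.02  0.02] lock-equiv angle of tool deg: 101.84 tilt [-0.    -0.001]
turn/6deg: [-1.97 -0.    0.01]
```

View pics/c5.png

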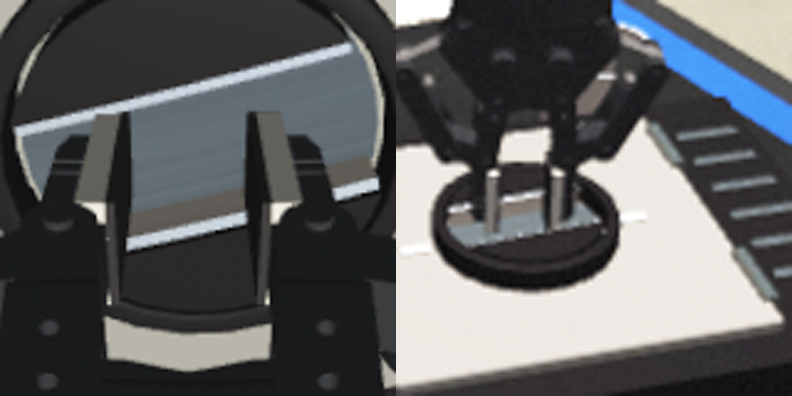

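The slot sits about 14° behind the tool in the wrist view: its front edge runs (15,132) to (350,47). The fingers have that much play, so the lock is near 88°. In the side view the slot is nearly in line with the marks at (415,250) and (632,217). I'll turn on to the stop.

Request:
servo_tool([
  {"tx":0,"ty":0,"tz":0,"ax":0.3,"ay":0,"az":0},
  {"tx":0,"ty":0,"tz":0,"ax":0.3,"ay":0,"az":0},
])

```text
clock: 16.88
tcp_pos: [0.6024, -0.013, 0.1151]
orientation: [0.48, 1.517, -0.481]
contact_force: [0.1, -3.7, 0.9]
grip_width: 0.0241
```

Request:
servo_tool([
  {"tx":0,"ty":0,"tz":0,"ax":0.3,"ay":0,"az":0},
  {"tx":0,"ty":0,"tz":0,"ax":0,"ay":0,"az":0},
])

```text
clock: 17.12
tcp_pos: [0.6023, -0.0129, 0.1151]
orientation: [0.503, 1.512, -0.504]
contact_force: [-0.8, -5.4, 1.9]
grip_width: 0.024
```

```bash
python3 -c "
from h import *
to(H([*P[:3],0],.101,0,.0135)); lvl(90)"
```

```text
t 17.12 tcp [ 0.6023 -0.0129  0.1151] F [-0.8 -5.4  1.9] M [-1.07  0.18  0.34] w 0.024 q [ 0.13  0.51 -0.28  1.82  0.18  0.84 -0.88]
shift/0.05: [ 0.03 -0.02  0.03] lock-equiv angle of tool deg: 107.14 tilt [-0.001 -0.001]
turn/6deg: [-2.86 -0.    0.01]
```

Request:
servo_tool([
  {"tx":0,"ty":0,"tz":0,"ax":0.3,"ay":0,"az":0},
  {"tx":0,"ty":0,"tz":0,"ax":0.3,"ay":0,"az":0},
  {"tx":0,"ty":0,"tz":0,"ax":0,"ay":0,"az":0},
])

```text
clock: 17.5
tcp_pos: [0.6016, -0.0128, 0.1151]
orientation: [0.55, 1.501, -0.553]
contact_force: [-3.1, -4.9, 5.7]
grip_width: 0.024
```

```bash
python3 -c "
from h import *
to(H([*P[:3],0],.101,0,.0135)); lvl(90)"
```

```text
t 17.5 tcp [ 0.6016 -0.0128  0.1151] F [-3.1 -4.9  5.7] M [-1.14  0.73  0.63] w 0.024 q [ 0.12  0.5  -0.27  1.82  0.17  0.84 -0.94]
shift/0.05: [ 0.03 -0.01  0.04] lock-equiv angle of tool deg: 110.67 tilt [-0.002 -0.001]
turn/6deg: [-3.45 -0.01  0.02]
```

The moment has climbed to 0.63 N·m against about 0.1 needed to turn, so the lock is on its stop. I'll unwind to mid-play, lift out and check.

Request:
servo_tool([
  {"tx":0,"ty":0,"tz":0,"ax":-0.8,"ay":0,"az":0},
  {"tx":0,"ty":0,"tz":0,"ax":-0.9,"ay":0,"az":0},
  {"tx":0,"ty":0,"tz":0,"ax":-0.8,"ay":0,"az":0},
  {"tx":-0.2,"ty":0,"tz":0,"ax":0,"ay":0,"az":0},
  {"tx":-0.4,"ty":0,"tz":0,"ax":0,"ay":0,"az":0},
  {"tx":-0.8,"ty":0,"tz":0,"ax":0,"ay":0,"az":0},
  {"tx":-0.9,"ty":0,"tz":0,"ax":0,"ay":0,"az":0},
  {"tx":-0.7,"ty":0,"tz":0,"ax":0,"ay":0,"az":0},
  {"tx":0,"ty":0,"tz":0,"ax":0,"ay":0,"az":0},
])

```text
clock: 18.62
tcp_pos: [0.6046, -0.0116, 0.2701]
orientation: [0.35, 1.535, -0.346]
contact_force: [-0.7, -0.0, 0.4]
grip_width: 0.024
```

```bash
python3 -c "
from h import *
to(H([*P[:3],0],.101,0,.0135)); lvl(90)
w=r.grab_frame('wrist')[:,:,::-1]; s=r.grab_frame('side')[:,:,::-1]
f=lambda a:cv2.resize(a,(396,396),interpolation=cv2.INTER_CUBIC)
cv2.imwrite('pics/c6.png',np.hstack([f(w[80:340,190:450]),f(s[150:260,310:420])]))"
```

```text
t 18.62 tcp [ 0.6046 -0.0116  0.2701] F [-0.7 -0.   0.4] M [ 0.04 -0.04  0.01] w 0.024 q [ 0.2   0.35 -0.36  1.67  0.13  1.14 -0.64]
shift/0.05: [ 3.13 -0.08 -0.03] lock-equiv angle of tool deg: 95.77 tilt [0.008 0.001]
turn/6deg: [-0.96  0.07 -0.04]
```

View pics/c6.png

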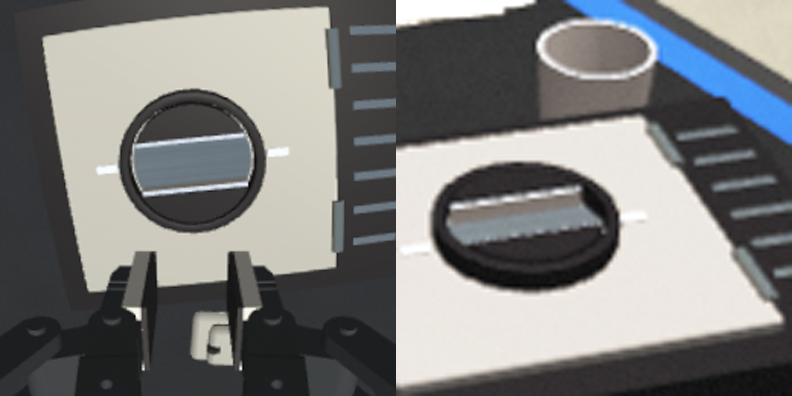

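The slot edges run at about -6°, (136,145)–(242,133) and (142,193)–(248,182). The marks at (107,170) and (278,152) lie on the same slope, so the slot is in line with them and the hatch is flush. I'll check the loose things by image difference, then hand in.

```bash
python3 -c "
from h import *
a=cv2.imread('pics/top0.png').astype(int); b=r.grab_frame('top')[:,:,::-1].astype(int)
for n,(u,v) in dict(tape=(250,187),cup=(272,107),mouse=(445,210)).items():
    d=abs(a-b)[v-28:v+28,u-24:u+24].max(2); print(n,d.mean().round(1),(d>50).sum())
print(r.get_obs()['contact_force'].round(1), r.hand_in())"
```

```text
tape 2.0 0
cup 2.2 0
mouse 81.1 1665
the job is handed in; nothing more can be done
[-0.2  0.1  0.1] None
```

The mouse difference is probably the arm blocking the top view, so I'll check it in the side view.

```bash
python3 -c "
from h import *
a=cv2.imread('pics/side0.png').astype(int); b=r.grab_frame('side')[:,:,::-1].astype(int)
d=abs(a-b)[315:370,360:445].max(2); print(d.mean().round(1),(d>50).sum())"
```

```text
the job is handed in; nothing more can be done
```

The hatch is pushed shut and locked, the hand is clear, and I handed the job in at about 18.7 s of robot time.

**Hatch:** I pushed it down along its arc near the front edge. The push rose to about 52 N with the fingertips at z = 0.1075 m; the shut face is given as 0.108 m. It looks flush in the later views.

**Lock:** I set both fingertips in the slot, about 24 mm apart, and turned clockwise. The moment climbed to 0.63 N·m, against about 0.1 N·m needed to turn the lock, so I took that as the stop. In the wrist view after lifting out, the slot edges (-5.9° and -6.5°) were in line with the white marks (-6.0°).

**Hand:** it was at z = 0.27 m with contact force near zero.

**Checks that failed or disagreed:**
- **Turn direction:** early on I turned the gripper the wrong way above the unit. Joint 7 reached its limit (2.96 rad), joint 3 read -1.41 (also its limit), and the tool drifted down beside the hatch. The forces read after each move stayed small, the hatch still looked ajar afterwards, and I turned back.
- **Finger play:** the fingers had about 14° of play in the slot, more than the 9° I had worked out. The tool had to turn to about 110° to reach the stop.
- **Loose things:** the top camera showed the tape and pen cup unchanged. The mouse check failed (mean difference 81). I think the arm was blocking the view, and no move went near the mouse. I tried to confirm this in the side view, but the job was already handed in, so it is not verified.

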